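# Clear the lane and load the slide scanner

## Task

The sample tube lying in front of the slide scanner is in the way: first roll it along the bench, without picking it up, until it lies against the black rubber face of the stop bar and stays there. Then slide the dark slide tray flat along the bench into the scanner's slot until it is fully home, with its orange end left sticking out. Do not move or tip any of the loose bottles, glassware or the small blue box around them.

Things in the scene. Friction and masses are not known exactly. Their poses are not given: they have to be found in the camera images.
- tray: Dark grey slide tray to load: flat slab 140 mm long (x), 100 wide (y), 18 thick, about 0.3 kg, flat on the bench, four white slides on top, orange strip along its tail. Too wide to grip: push its edges. Origin: centre of its underside; z up; x points from the orange tail to the leading end, which enters first. Starts right of the scanner, pointing roughly (within 0.6 rad) at the slot.
- tray_tail (a point): Middle of the tray's orange tail face (70 mm behind the tray's centre, 9 mm above its underside).
- scanner: White scanner, fixed. Origin: centre of the slot's mouth at bench level; x points into the slot (roughly world +y), z up. Slot 103 mm wide, 22 mm high, floor = the bench; back wall 115 mm inside, so a tray fully home sticks out 25 mm (its centre 45 mm inside). Mouth flares 6 mm each side over 30 mm (blue). Housing 240 mm wide, 280 deep, 45 high at the mouth, 150 high from 100 mm behind it.
- tube: Closed sample tube lying on the bench in front of the scanner: a cylinder 36 mm in diameter, 110 mm long, about 0.09 kg, cream with a blue cap at one end. Origin: on its axis at mid length, 18 mm above the bench when lying; x is the cylinder's axis. It rolls freely, with little resistance.
- stop: Stop bar fixed on the bench on the far side of the lane: 190 mm long (its y), 30 mm high, 26 mm deep, aluminium with a black rubber front face. Origin: middle of the front face at bench level; the face looks to its -x (roughly towards the robot). A tube resting against it has its axis 18 mm in front of the face, parallel to it.
- bottle: Loose amber bottle, 54 mm diameter, 105 mm high; origin at the centre of its base. Leave alone.
- jar: Loose white jar with red cap, 60 mm diameter, 75 mm high; origin at the centre of its base. Leave alone.
- beaker: Loose glass beaker, 60 mm diameter, 80 mm high; origin at the centre of its base. Leave alone.
- flask: Loose green glass conical flask, 66 mm diameter at its base, 100 mm high; origin at the centre of its base. Leave alone.
- tipbox: Loose small blue box on the robot's side of the lane, 45 x 110 mm (its x, y), 50 mm high; origin at the centre of its base. Leave alone.
There are look-alikes about, which are no part of the job. Leave any purple look-alike of the tube alone.

How it is judged:
On the way, in this order (a step that is already met when the one before it is completed fails the run):
1. the tube lies against the stop bar (x of tube in the frame of stop between -0.025 and -0.012 m and y of tube in the frame of stop between -0.095 and 0.095 m and angle between the x axis of tube and the y axis of stop, either way round below 0.15 rad and linear speed of tube below 0.02 m/s and height (world z) of tube below 0.024 m), for 0.2 s.
2. the tray is fully home in the slot (x of tray in the frame of scanner above 0.0415 m and y of tray in the frame of scanner between -0.005 and 0.005 m and angle between the x axis of tray and the x axis of scanner, either way round below 0.06 rad and x of tray_tail in the frame of scanner below 0 m and height (world z) of tray below 0.006 m and angle between tray's own z axis and vertical below 0.05 rad), for 0.2 s.
At the end, for the whole second after the job is handed in: Tube still on the bench at the stop (gap under 7 mm, within 0.15 rad of parallel, its middle within the bar's length); tray flat and still in the slot, leading end within 3.5 mm of the back wall, within 0.06 rad and 5 mm of the slot's axis, orange end outside (all of step 1 and all of step 2 and linear speed of tray below 0.01 m/s); the robot touches nothing.
It fails at once if a bystander is moved by more than 20 mm (distance of any of bottle, jar, beaker, flask, tipbox from where it was at the start of the episode above 0.02 m).
It fails at once if a bystander is tipped (angle between any of bottle, jar, beaker, flask, tipbox's own z axis and vertical above 0.4 rad).
It fails at once if the tube is picked up off the bench (height (world z) of tube above 0.035 m).
It fails at once if the tray is lifted off the bench or tipped (height (world z) of tray above 0.025 m or angle between tray's own z axis and vertical above 0.3 rad).
It also fails if it takes over 67 s, if anything falls off the work surface, if the arm or the gripper's body presses on something with over 40 N, if the wrist force passes 120 N, or if a joint passes its speed limit or range.

## Robot

A 7-joint arm with a two-finger parallel gripper is mounted at the origin on the work surface. World frame = base frame: x ahead of the robot, y to its left, z up, the work surface at z = 0. Lengths are in m, angles in rad, forces in N, time in s.
With the tool pointing down it reaches from about 0.35 to 0.9 m from the base axis. Payload 8.1 kg.
Tool frame: the origin (TCP) lies at the centre of the arm's flange, where the gripper is bolted on; the fingertips stand 178 mm ahead of it and the grasp point (between the pads) lies 159 mm ahead of it; z points along the fingers, y is the line along which they close (so a half turn about z gives the same grasp; the last joint's range is limited). The gripper opens to 92 mm and grips with 3 to 60 N. Pads are 19 mm wide; open, the fingers measure 130 mm over their backs; the gripper's body (75 mm by 190 mm) begins 47 mm behind the grasp point.
Start: joints at [1.169, 0.434, 0.025, 1.573, -0.012, 1.134, -0.075], TCP at [0.184, -0.597, 0.405] pointing down, gripper open.
Joint ranges: [-2.62, 2.62], [-0.44, 2.09], [-1.27, 1.32], [0.08, 2.57], [-1.32, 4.46], [0.12, 2], [-2.74, 2.74]. Speed limits (rad/s): [2.22, 2.22, 3.01, 3.01, 3.14, 3.14, 3.14].

## Interface

Orientations are given as a rotation vector (axis times angle).
In Python, from cell import arm gives the robot as it stands. The module is installed in compiled form; this text tells all that it offers.
- The arm moves only by the shell command python3 -m inch 'ROWS' [FORCE]. ROWS is text: rows parted by semicolons, each of 5 numbers parted by spaces: the shift along the tool's x, y, z in m, then the turn about the tool's z in rad, then the finger opening in m, from 0 to 0.0918. In form: x y z roll fingers; .... A call has 1 to 5 rows; each row is the pose to reach, as a shift and turn from the pose commanded when the call began, along the tool's axes at that moment; what a row does not reach only later rows make up. A row lasts 1/10 s, in which the tool goes at most 50 mm and 8.59 degrees, less where a joint would pass 70% of its speed; a pose out of reach is approached as far as the arm can. A call with a gripper value outside its range is refused whole. The fingers move at their own pace and stop on an object; FORCE is the grip in N (left out, the last holds). Time passes only in rows, so rows that repeat a pose let the fingers close. It gives the time, the measured TCP pose, the force, the opening and the grip force at its end, in the units of the state.
- arm.observe(): the state, without advancing time (a new reading comes with each control period).
- arm.get_image(name): name is "side" or "top"; returns the picture (384x512x3 uint8, red, green, blue); there is no depth.
- arm.get_calibration(name): a dict with "intrinsics" (3x3 intrinsics, pixels), "pose" (4x4, takes a point from camera to world coordinates). Camera axes: x right, y up, looking along -z (the intrinsics and any distortion apply to the point x, -y, -z); pixel columns grow to the right and rows downward; lengths in m; the calibration is good to about 2 mm. A picture is of the moment at which its call begins. get_calibration takes no time and is no camera call.
- arm.sign_off(): hands the job in; it is judged then, once.
Trained networks look in the newest picture that a camera, given by its name, has taken for a name from the list of things; names that differ only in an ending like _2 or _b are one class to them, and where a whole thing is asked for, a point or a joint stands for the part that bears it (a point fixed in the world has none). Each returns a list of dicts, best first, with "conf" (0 to 1); they miss things now and then, are a little off and sometimes report something else, mostly with a low value. They report only what shows in the picture. A call takes as long as a camera call. They do not tell look-alikes from the thing itself.
- arm.look_for(camera, query): "point" ([row, column] in pixels, amid what is visible of it).
- arm.silhouettes(camera, query): "region" (384x512 bool, what is visible of it) and "point" ([row, column] in pixels, amid what is visible of it).
- arm.place_of(camera, query): "point" ([row, column] in pixels: a listed point, or the origin of a listed thing).
The state is a dict: "clock": time; "joints": joint angles; "dq": joint speeds; "joint_efforts": joint torques, N m; "position": TCP position; "ee_rot": TCP orientation; "force": force on the tool from outside, world axes, zero at the start; "ft_torque": the same for the moment, N m; "width": opening from 0.0 (shut) to 1.0 (fully open); "gripper_force": force on a finger pad.
Only numpy, scipy, OpenCV 4.12 (cv2) and the standard library are available. Lean on these libraries where they do the work, as an engineer would, in place of code of your own. Each camera call takes 0.05 s, during which the arm holds its last target. There are 200 camera calls.

## Working session

There is one attempt and no reset: what is moved stays moved. The work goes in short steps, Python scripts to look and compute and a shell command to move; the robot and the scene stay as the last step left them, time stands still between calls to the robot, and variables do not carry over. Pictures are saved under pics/ and viewed, at most 10 in all, crops included, and the job is handed in when it is done.

```bash
mkdir -p pics; cat > h.py <<'E'
from cell import arm
import numpy as np, cv2
from scipy.spatial.transform import Rotation as R
def ray(cam,p):
    c=arm.get_calibration(cam);K=np.array(c["intrinsics"]);T=np.array(c["pose"])
    d=np.linalg.inv(K)@[p[1],p[0],1.];d=T[:3,:3]@[d[0],-d[1],-d[2]]
    return T[:3,3],d/np.linalg.norm(d)
def onz(cam,p,z):
    o,d=ray(cam,p);return o+d*(z-o[2])/d[2]
def tri(ps):
    A=np.zeros((3,3));b=np.zeros(3)
    for cam,p in ps:
        o,d=ray(cam,p);M=np.eye(3)-np.outer(d,d);A+=M;b+=M@o
    return np.linalg.solve(A,b)
def save(cam,n):
    im=arm.get_image(cam);cv2.imwrite(f"pics/{n}.png",im[:,:,::-1]);return im
E
python3 - <<'E'
from h import *
np.set_printoptions(precision=3,suppress=True)
for c in ("top","side"): save(c,c+"0")
a=cv2.imread("pics/top0.png");cv2.imwrite("pics/top0b.png",cv2.resize(a,(800,600)))
a=cv2.imread("pics/side0.png");cv2.imwrite("pics/side0b.png",cv2.resize(a,(800,600)))
for q in "tray tray_tail tube scanner stop bottle jar beaker flask tipbox".split():
    for c in ("top","side"):
        print(q,c,[(np.round(r["point"]).tolist(),round(r["conf"],2),onz(c,r["point"],{"tube":.018,"tray_tail":.009}.get(q,0))[:2].round(3).tolist()) for r in arm.place_of(c,q)[:3]])
s=arm.observe();print(s["clock"],s["position"],R.from_rotvec(s["ee_rot"]).as_matrix())
for c in ("top","side"): print(arm.get_calibration(c))
E
```

```text
tray top [([157.0, 308.0], 0.77, [0.567, -0.329])]
tray side [([155.0, 253.0], 0.95, [0.564, -0.328])]
tray_tail top []
tray_tail side [([139.0, 256.0], 0.68, [0.582, -0.39])]
tube top [([271.0, 291.0], 0.93, [0.215, -0.271]), ([233.0, 137.0], 0.79, [0.332, 0.203]), ([162.0, 208.0], 0.76, [0.551, -0.016])]
tube side [([226.0, 204.0], 0.95, [0.56, -0.021]), ([202.0, 362.0], 0.85, [0.209, -0.266]), ([127.0, 315.0], 0.62, [0.428, -0.512])]
scanner top [([161.0, 148.0], 0.97, [0.556, 0.177]), ([123.0, 342.0], 0.55, [0.675, -0.44]), ([117.0, 258.0], 0.47, [0.696, -0.173])]
scanner side [([298.0, 165.0], 0.64, [0.549, 0.182])]
stop top [([113.0, 205.0], 0.63, [0.71, -0.004])]
stop side [([226.0, 204.0], 0.74, [0.569, -0.032]), ([215.0, 151.0], 0.72, [0.718, -0.004])]
bottle top [([118.0, 258.0], 0.79, [0.694, -0.172])]
bottle side [([178.0, 188.0], 0.85, [0.697, -0.16]), ([301.0, 164.0], 0.27, [0.547, 0.188])]
jar top [([226.0, 248.0], 0.52, [0.351, -0.14])]
jar side [([127.0, 316.0], 0.69, [0.428, -0.533]), ([223.0, 293.0], 0.63, [0.357, -0.138]), ([225.0, 204.0], 0.61, [0.57, -0.034])]
b
[... 474 characters left out ...]
)]
1.1 [ 0.184 -0.597  0.405] [[ 0.956  0.294  0.   ]
 [ 0.294 -0.956 -0.   ]
 [ 0.     0.    -1.   ]]
{'intrinsics': array([[387.585,   0.   , 259.719],
       [  0.   , 387.585, 186.09 ],
       [  0.   ,   0.   ,   1.   ]]), 'pose': array([[-0.004,  0.998, -0.07 ,  0.39 ],
       [-1.   , -0.005, -0.008, -0.186],
       [-0.008,  0.07 ,  0.997,  1.218],
       [ 0.   ,  0.   ,  0.   ,  1.   ]])}
{'intrinsics': array([[376.331,   0.   , 255.387],
       [  0.   , 376.331, 190.713],
       [  0.   ,   0.   ,   1.   ]]), 'pose': array([[-0.907,  0.316, -0.279,  0.197],
       [-0.421, -0.698,  0.579,  0.424],
       [-0.011,  0.643,  0.766,  0.824],
       [ 0.   ,  0.   ,  0.   ,  1.   ]])}
```

View pics/top0b.png

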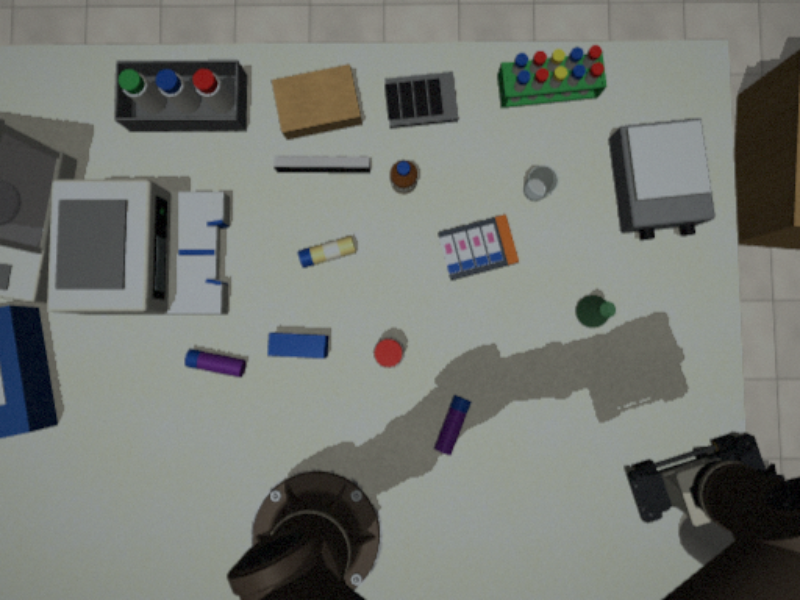

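View pics/side0b.png

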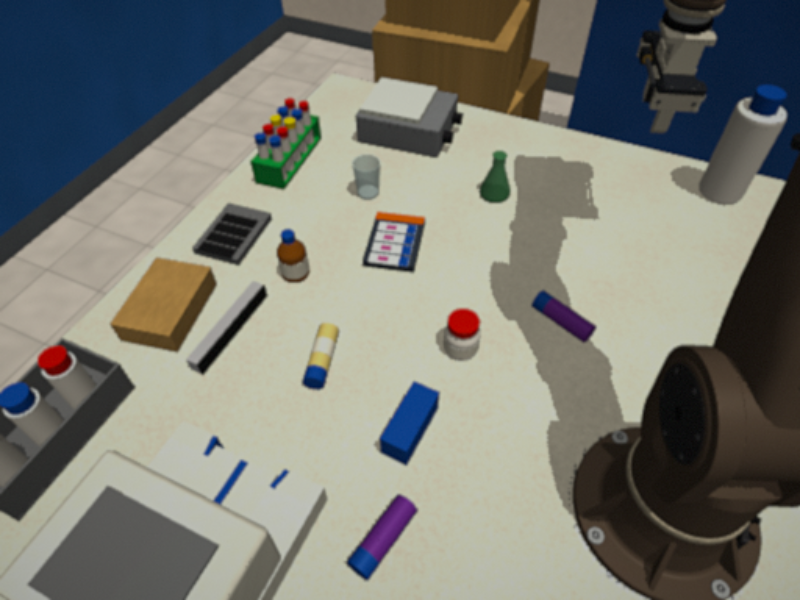

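```bash
python3 - <<'E'
from h import *
np.set_printoptions(precision=3,suppress=True)
im=arm.get_image("top"); arm.get_image("side")
for c in ("top","side"):
  for q,z in (("tray",.018),("tube",.018),("stop",.03)):
    for r in arm.silhouettes(c,q)[:3]:
        v,u=np.nonzero(r["region"])
        P=np.array([onz(c,(a,b),z)[:2] for a,b in zip(v,u)],np.float32)
        (cc,wh,_)=m=cv2.minAreaRect(P);B=cv2.boxPoints(m)
        w,V=np.linalg.eigh(np.cov(P.T));a=V[:,1]*np.sign(V[1,1])
        print(c,q,round(r["conf"],2),"ctr",np.round(cc,3),"wh",np.round(wh,3),"pca axis",a,"box",B.round(3).tolist())
# scanner blue marks and front block crop
a=cv2.resize(im[110:215,60:240],None,fx=4,fy=4,interpolation=cv2.INTER_CUBIC)
b=cv2.resize(arm.get_image("side")[250:384,40:240],None,fx=4,fy=4,interpolation=cv2.INTER_CUBIC)
cv2.imwrite("pics/sc_top.png",a[:,:,::-1]);cv2.imwrite("pics/sc_side.png",b[:,:,::-1])
E
```

```text
top tray 0.8 ctr [ 0.561 -0.319] wh [0.103 0.148] pca axis [-0.196  0.981] box [[0.49300000071525574, -0.25999999046325684], [0.527999997138977, -0.40299999713897705], [0.6290000081062317, -0.3790000081062317], [0.5929999947547913, -0.23499999940395355]]
top tube 0.93 ctr [ 0.21  -0.264] wh [0.038 0.113] pca axis [-0.93   0.369] box [[0.1509999930858612, -0.26100000739097595], [0.25600001215934753, -0.3019999861717224], [0.26899999380111694, -0.2669999897480011], [0.16500000655651093, -0.22599999606609344]]
top tube 0.78 ctr [ 0.553 -0.017] wh [0.038 0.113] pca axis [-0.289  0.957] box [[0.5180000066757202, 0.03099999949336052], [0.5519999861717224, -0.07699999958276749], [0.5879999995231628, -0.06599999964237213], [0.5550000071525574, 0.0430000014603138]]
top tube 0.57 ctr [0.333 0.202] wh [0.116 0.037] pca axis [0.2  0.98] box [[0.30300000309944153, 0.14900000393390656], [0.33899998664855957, 0.1420000046491623], [0.3619999885559082, 0.25600001215934753], [0.32600000500679016, 0.2630000114440918]]
top stop 0.78 ctr [ 0.731 -0.009] wh [0.191 0.038] pca axis [0.029 1.   ] box [[0.712
[... 712 characters left out ...]
19] pca axis [-0.911  0.413] box [[0.15199999511241913, -0.2680000066757202], [0.2630000114440918, -0.3109999895095825], [0.2800000011920929, -0.26499998569488525], [0.16899999976158142, -0.22300000488758087]]
side tube 0.86 ctr [0.336 0.199] wh [0.12  0.039] pca axis [0.17  0.985] box [[0.3070000112056732, 0.14300000667572021], [0.34599998593330383, 0.13699999451637268], [0.3659999966621399, 0.2549999952316284], [0.3269999921321869, 0.2619999945163727]]
side stop 0.91 ctr [ 0.725 -0.004] wh [0.201 0.048] pca axis [-0.006  1.   ] box [[0.7009999752044678, -0.10400000214576721], [0.7490000128746033, -0.10499999672174454], [0.75, 0.09600000083446503], [0.7020000219345093, 0.09600000083446503]]
```

View pics/sc_top.png

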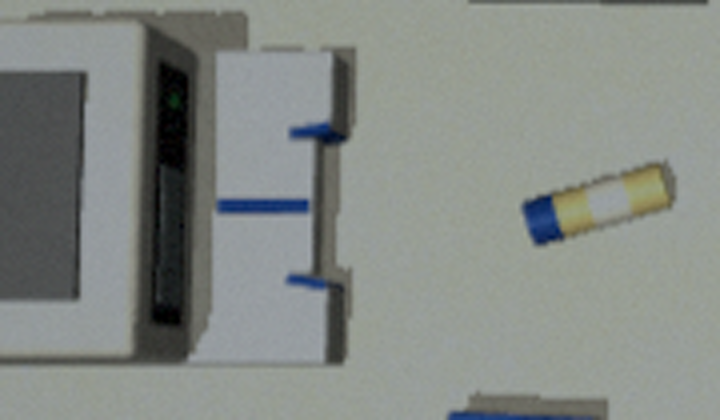

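View pics/sc_side.png

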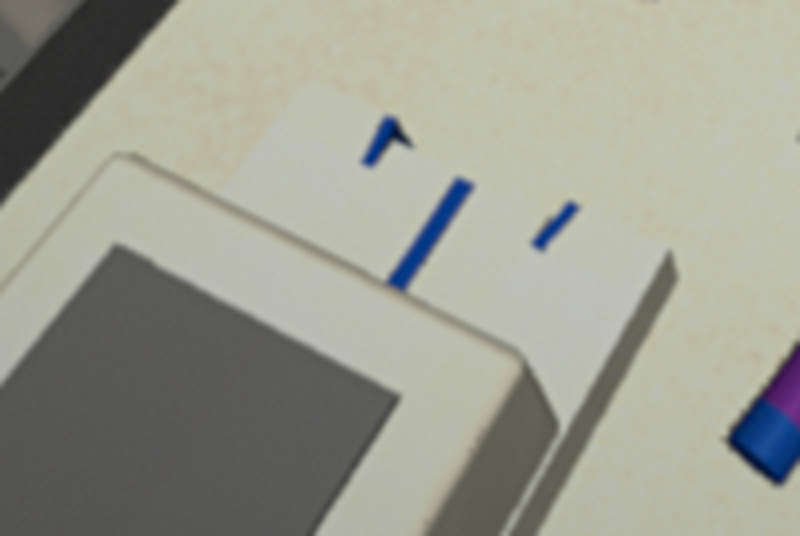

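```bash
python3 - <<'E'
from h import *
np.set_printoptions(precision=4,suppress=True)
T=lambda u,v:("top",(110+v/4-.375,60+u/4-.375)); S=lambda u,v:("side",(250+v/4-.375,40+u/4-.375))
for n,t in dict(cA=(333,50),cB=(327,362),bl0=(217,207),bl1=(308,206),fl1=(291,132),fl2=(288,279),recA=(316,135),recB=(313,275)).items(): print(n,onz(*T(*t),.045))
for n,s in dict(bl1=(464,184),bl0=(398,287),fl1=(370,164),fl2=(540,245),cB=(672,254),cA=(310,80),flm1=(388,118),flm2=(572,205)).items(): print("side",n,onz(*S(*s),.045))
print("tri cB",tri([T(327,362),S(672,254)]),"bl1",tri([T(308,206),S(464,184)]))
# stop edges by image: front face boundary bright top / black
im=arm.get_image("top");im2=arm.get_image("side")
for c in ("top","side"):
  for q in ("scanner","stop","tube"):
    print(c,q,[(onz(c,r["point"],.018 if q=="tube" else 0),round(r["conf"],2)) for r in arm.place_of(c,q)[:3]])
# stop: bright->black edge in the top view columns
g=cv2.cvtColor(im,cv2.COLOR_RGB2GRAY).astype(float)
for u in (182,190,200,210,220,230):
    col=g[96:122,u];d=np.diff(col);k=d.argmin();k2=d[k:].argmax()+k
    print(u,"top->black",onz("top",(96+k+.5,u),.03)[:2],"black->bench",onz("top",(96+k2+.5,u),0)[:2])
E
```

```text
cA [0.6715 0.1818 0.045 ]
cB [0.4315 0.1823 0.045 ]
bl0 [0.5503 0.2686 0.045 ]
bl1 [0.5507 0.1989 0.045 ]
fl1 [0.608 0.213 0.045]
fl2 [0.4948 0.2132 0.045 ]
recA [0.6055 0.1938 0.045 ]
recB [0.4978 0.1941 0.045 ]
side bl1 [0.5528 0.1983 0.045 ]
side bl0 [0.5514 0.2606 0.045 ]
side fl1 [0.6071 0.2103 0.045 ]
side fl2 [0.4959 0.2101 0.045 ]
side cB [0.4293 0.185  0.045 ]
side cA [0.6705 0.1824 0.045 ]
side flm1 [0.6149 0.1832 0.045 ]
side flm2 [0.4923 0.1838 0.045 ]
tri cB [0.4312 0.1836 0.0401] bl1 [0.5511 0.1986 0.0471]
top scanner [(array([0.5491, 0.1758, 0.    ]), 0.94)]
top stop [(array([ 0.7149, -0.0062, -0.    ]), 0.63), (array([ 0.5529, -0.0172,  0.    ]), 0.46)]
top tube [(array([ 0.2249, -0.2762,  0.018 ]), 0.86), (array([ 0.5533, -0.0097,  0.018 ]), 0.79), (array([0.3341, 0.1937, 0.018 ]), 0.73)]
side scanner [(array([0.5478, 0.1884, 0.    ]), 0.78)]
side stop [(array([ 0.7175, -0.0055, -0.    ]), 0.89)]
side tube [(array([ 0.2074, -0.2723,  0.018 ]), 0.9), (array([ 0.5617, -0.0156,  0.018 ]), 0.63), (array([0.371, 0.037, 0.018]), 0.55)]
182 top->black [0.7239 0.0649] black->bench [0.7225 0.0711]
190 top->black [0.7237 0.0398] black->bench [0.7224 0.0454]
200 top->black [0.7235 0.0086] black->bench [0.7222 0.0134]
210 top->black [ 0.7233 -0.0227] black->bench [ 0.722  -0.0186]
220 top->black [ 0.7231 -0.0539] black->bench [ 0.7218 -0.0506]
230 top->black [ 0.7229 -0.0852] black->bench [ 0.7215 -0.0826]
```

```bash
python3 -m inch '0.036 -0.034 0 0 0.05;0.072 -0.068 0 0 0.05;0.108 -0.102 0 0 0.05;0.144 -0.136 0 0 0.05;0.18 -0.17 0 0 0.05'
python3 -m inch '0.036 -0.034 0 0 0.05;0.072 -0.068 0 0 0.05;0.108 -0.102 0 0 0.05;0.144 -0.136 0 0 0.05;0.18 -0.17 0 0 0.05'
python3 -m inch '0.035 -0.035 0 0 0.05;0.07 -0.07 0 0 0.05;0.105 -0.105 0 0 0.05;0.105 -0.105 0 0 0.05;0.105 -0.105 0 0 0.05'
```

```text
clock: 2.45
position: [0.3066, -0.38, 0.4049]
ee_rot: [3.106, 0.467, 0.001]
force: [1.2, -1.2, 0.8]
width: 0.612
gripper_force: 0.0
clock: 2.95
position: [0.4285, -0.1646, 0.4051]
ee_rot: [3.106, 0.467, 0.001]
force: [1.2, -1.0, 0.6]
width: 0.546
gripper_force: 0.0
clock: 3.45
position: [0.4977, -0.0341, 0.4046]
ee_rot: [-3.106, -0.472, 0.0]
force: [-0.3, -0.9, 0.0]
width: 0.544
gripper_force: 0.0
```

```bash
python3 -m inch '0 0 0.045 0 0.05;0 0 0.09 0 0.05;0 0 0.135 0 0.05;0 0 0.175 0 0.05;0 0 0.175 0 0.05'
python3 -m inch '0 0 0.015 0 0.05;0 0 0.03 0 0.05;0 0 0.04 0 0.05;0 0 0.04 0 0.05'
python3 - <<'E'
from h import *
im=save("top","t1");a=cv2.resize(im[90:230,130:280],None,fx=4,fy=4);cv2.imwrite("pics/t1c.png",a[:,:,::-1])
b=save("side","s1");b=cv2.resize(b[130:280,80:280],None,fx=4,fy=4);cv2.imwrite("pics/s1c.png",b[:,:,::-1])
E
```

```text
clock: 3.95
position: [0.4948, -0.0372, 0.2257]
ee_rot: [-3.107, -0.464, 0.014]
force: [-1.3, -0.1, -0.3]
width: 0.545
gripper_force: 0.0
clock: 4.35
position: [0.4974, -0.036, 0.1901]
ee_rot: [3.106, 0.466, -0.001]
force: [-0.0, 0.6, 0.4]
width: 0.544
gripper_force: 0.0
```

View pics/s1c.png

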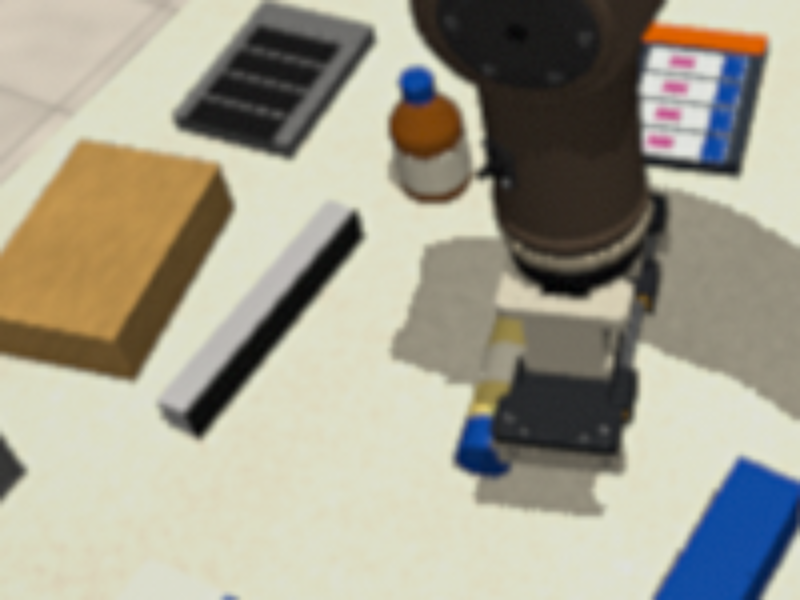

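```bash
python3 -m inch '0.01 0 0 0 0.05;0.018 0 0 0 0.05;0.026 0 0 0 0.05;0.034 0 0 0 0.05;0.042 0 0 0 0.05'
python3 -m inch '0.009 0 0 0.05 0.05;0.018 0.002 0 0.1 0.05;0.027 0.004 0 0.15 0.05;0.036 0.006 0 0.2 0.05;0.045 0.008 0 0.25 0.05'
python3 - <<'E'
from h import *
for c in("top","side"):
  im=save(c,c+"2")
  for r in arm.silhouettes(c,"tube")[:4]:
    v,u=np.nonzero(r["region"]);P=np.array([onz(c,x,.018)[:2] for x in zip(v,u)],np.float32)
    m=cv2.minAreaRect(P);w,V=np.linalg.eigh(np.cov(P.T));print(c,round(r["conf"],2),m,V[:,1])
im=cv2.imread("pics/side2.png")[130:280,80:280];cv2.imwrite("pics/s2c.png",cv2.resize(im,None,fx=4,fy=4))
E
```

```text
clock: 4.95
position: [0.5384, -0.0225, 0.1898]
ee_rot: [-3.107, -0.468, -0.0]
force: [-0.4, -0.5, -0.3]
width: 0.543
gripper_force: 0.0
clock: 5.45
position: [0.5836, -0.017, 0.1896]
ee_rot: [-3.141, -0.074, 0.0]
force: [0.4, 0.0, 0.1]
width: 0.547
gripper_force: 0.1
top 0.94 ((0.21058662235736847, -0.2644611895084381), (0.03311006724834442, 0.11016206443309784), 67.83295440673828) [-0.93332313  0.35903751]
top 0.57 ((0.5612468123435974, -0.32019150257110596), (0.10035498440265656, 0.13838715851306915), 15.463322639465332) [-0.22674613  0.9739539 ]
side 0.97 ((0.33513370156288147, 0.19782747328281403), (0.11784393340349197, 0.038519833236932755), 77.82527160644531) [0.19783683 0.98023497]
side 0.65 ((0.2156006246805191, -0.26871615648269653), (0.04857402294874191, 0.12313414365053177), 68.84931182861328) [-0.91511416  0.40319482]
side 0.6 ((0.6131281852722168, 0.050700850784778595), (0.02274523302912712, 0.03805652633309364), 86.43030548095703) [-0.99884192  0.04811249]
```

View pics/s2c.png

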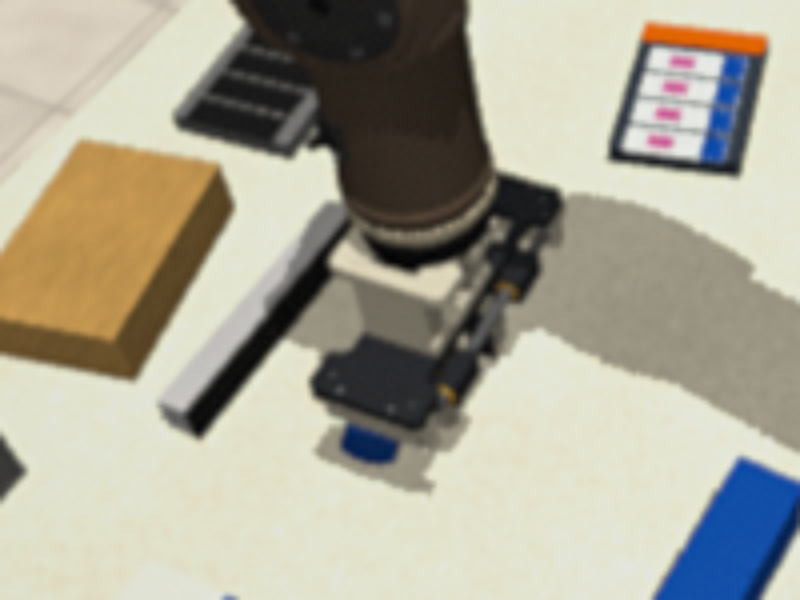

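```bash
python3 -m inch '0.01 0 0 0.047 0.05;0.02 0 0 0.047 0.05;0.03 0 0 0.047 0.05;0.039 0 0 0.047 0.05;0.046 0 0 0.047 0.05'
python3 -m inch '0.006 0 0 0 0.05;0.012 0 0 0 0.05;0.017 0 0 0 0.05;0.021 0 0 0 0.05;0.024 0 0 0 0.05'
python3 -m inch '0.003 0 0 0 0.05;0.006 0 0 0 0.05;0.006 0 0 0 0.05'
```

```text
clock: 6.15
position: [0.6297, -0.015, 0.1897]
ee_rot: [-3.142, -0.004, -0.0]
force: [-0.5, 0.2, -1.2]
width: 0.544
gripper_force: 0.0
clock: 6.65
position: [0.6531, -0.015, 0.1897]
ee_rot: [3.142, 0.003, 0.0]
force: [-0.8, -0.9, 0.2]
width: 0.544
gripper_force: 0.2
clock: 6.95
position: [0.6591, -0.0149, 0.1897]
ee_rot: [3.142, 0.003, 0.0]
force: [-0.6, 0.2, 0.1]
width: 0.544
gripper_force: 0.0
```

```bash
python3 -m inch '0.003 0 0 0 0.05;0.006 0 0 0 0.05;0.009 0 0 0 0.05;0.011 0 0 0 0.05;0.011 0 0 0 0.05'
cat > look.py <<'E'
from h import *
import sys
np.set_printoptions(precision=4,suppress=True)
for c in("top","side"):
  save(c,sys.argv[1]+c)
  for r in arm.silhouettes(c,"tube")[:4]:
    v,u=np.nonzero(r["region"]);P=np.array([onz(c,x,.018)[:2] for x in zip(v,u)],np.float32)
    m=cv2.minAreaRect(P);w,V=np.linalg.eigh(np.cov(P.T))
    if m[0][0]>.45:print(c,round(r["conf"],2),np.round(m[0],4),np.round(m[1],4),V[:,1])
im=cv2.imread(f"pics/{sys.argv[1]}side.png")[130:280,80:280];cv2.imwrite(f"pics/{sys.argv[1]}c.png",cv2.resize(im,None,fx=4,fy=4))
E
python3 look.py a
```

```text
clock: 7.45
position: [0.6702, -0.0149, 0.1897]
ee_rot: [3.142, 0.002, 0.001]
force: [0.6, -0.0, -0.5]
width: 0.549
gripper_force: 0.0
side 0.57 [0.6965 0.062 ] [0.0381 0.0338] [-0.8739  0.4861]
```

View pics/ac.png

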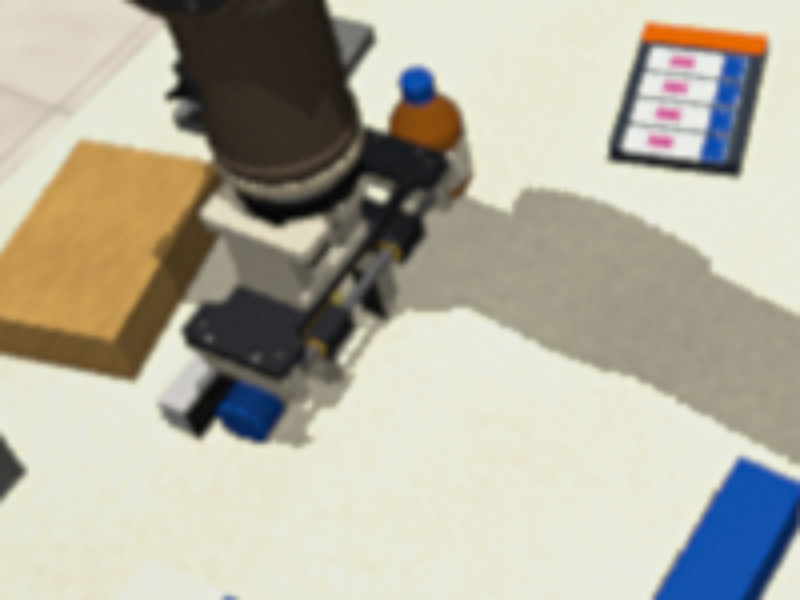

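```bash
python3 -m inch '0.002 0 0 0 0.05;0.004 0 0 0 0.05;0.005 0 0 0 0.05;0.005 0 0 0 0.05'
python3 -m inch '0.002 0 0 0 0.05;0.004 0 0 0 0.05;0.004 0 0 0 0.05'
```

```text
clock: 8.05
position: [0.6751, -0.0149, 0.1897]
ee_rot: [3.142, 0.003, 0.0]
force: [-0.3, 0.3, 0.2]
width: 0.547
gripper_force: 0.0
clock: 8.35
position: [0.6771, -0.0148, 0.1892]
ee_rot: [3.141, 0.004, -0.009]
force: [-9.8, -0.4, 7.2]
width: 0.546
gripper_force: 5.0
```

```bash
python3 -m inch '-0.002 0 0 0 0.05;-0.003 0 0 0 0.05;-0.004 0 0 0 0.05;-0.004 0 0 0 0.05'
python3 -m inch '-0.003 0 0 0 0.05;-0.009 0 0 0 0.05;-0.02 0 0 0 0.05;-0.04 0 0 0 0.05;-0.06 0 0 0 0.05'
python3 -m inch '-0.02 0 -0.04 0 0.06;-0.03 0.01 -0.085 0 0.06;-0.04 0.03 -0.13 0 0.06;-0.04 0.06 -0.15 0 0.06;-0.04 0.10 -0.15 0 0.06'
python3 look.py b; python3 - <<'E'
from h import *
for c in ("top","side"):
  for q,z in (("tray",.018),):
    for r in arm.silhouettes(c,q)[:1]:
        v,u=np.nonzero(r["region"]);P=np.array([onz(c,(a,b),z)[:2] for a,b in zip(v,u)],np.float32)
        m=cv2.minAreaRect(P);print(c,m)
E
```

```text
clock: 8.75
position: [0.6751, -0.015, 0.1899]
ee_rot: [3.142, 0.003, 0.001]
force: [0.3, 0.3, 0.4]
width: 0.54
gripper_force: 0.0
clock: 9.25
position: [0.6139, -0.015, 0.1897]
ee_rot: [3.142, 0.003, 0.0]
force: [0.1, -0.5, -0.0]
width: 0.548
gripper_force: 0.0
clock: 9.75
position: [0.5756, -0.1142, 0.3441]
ee_rot: [3.141, 0.008, 0.011]
force: [0.8, -0.1, -0.6]
width: 0.654
gripper_force: 0.0
top 0.45 [0.7   0.064] [0.0385 0.0253] [-0.9978  0.0656]
side 0.71 [0.7039 0.0159] [0.1253 0.0426] [-0.006  1.   ]
top ((0.561353325843811, -0.32113969326019287), (0.10253193229436874, 0.14224731922149658), 15.008869171142578)
side ((0.5609645247459412, -0.3150343894958496), (0.101987324655056, 0.1579669713973999), 14.71809196472168)
```

View pics/bc.png

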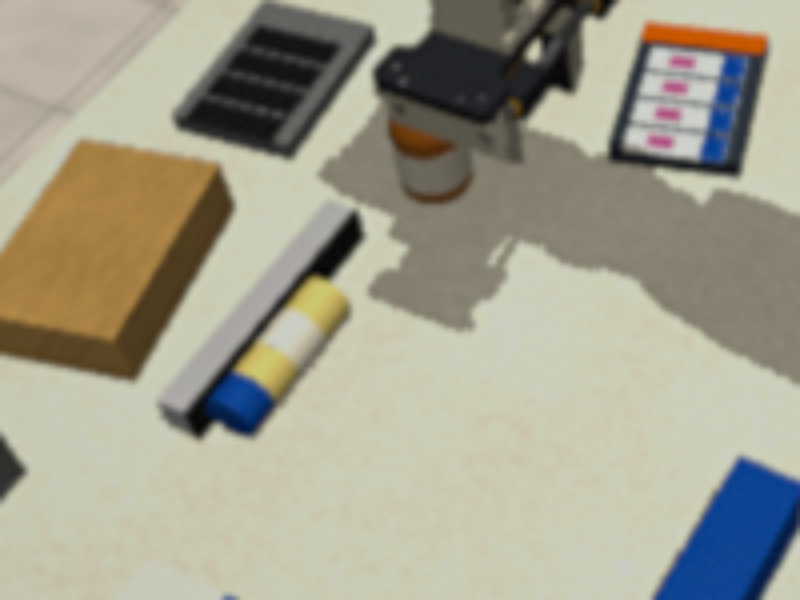

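```bash
python3 - <<'E'
from h import *
s=arm.observe();print(s["joints"],s["position"],R.from_rotvec(s["ee_rot"]).as_matrix().round(3))
E
```

```text
[ 0.2507917   0.44497508 -0.20321139  1.73827269  0.10463273  0.96952049
 -1.56043784] [ 0.57477384 -0.11398003  0.33942113] [[ 1.     0.003 -0.001]
 [ 0.003 -1.     0.001]
 [-0.001 -0.001 -1.   ]]
```

```bash
python3 -m inch '0 0.045 0 0 0;0 0.09 0 0 0;-0.002 0.135 0 0 0;-0.004 0.18 0 0 0;-0.004 0.225 0 0 0'
python3 -m inch '0 0.045 0 0 0;0 0.09 0 0 0;0 0.09 0.05 0 0;0 0.09 0.10 0 0;0 0.09 0.12 0 0'
python3 -m inch '0 0 0.02 0 0;0 0 0.035 0 0;0 0 0.035 0 0'
```

```text
clock: 10.55
position: [0.5717, -0.3401, 0.3394]
ee_rot: [-3.141, -0.007, 0.001]
force: [-0.2, -0.3, -0.2]
width: 0.269
gripper_force: 0.0
clock: 11.05
position: [0.5706, -0.4276, 0.2138]
ee_rot: [-3.136, -0.005, 0.009]
force: [-1.2, 1.2, -0.5]
width: 0.003
gripper_force: 0.0
clock: 11.35
position: [0.5714, -0.4284, 0.1821]
ee_rot: [-3.139, -0.005, 0.005]
force: [-0.9, 0.6, -0.7]
width: 0.004
gripper_force: 0.0
```

```bash
python3 -m inch '-0.002 -0.01 -0.002 0 0;-0.005 -0.02 -0.002 0 0;-0.007 -0.03 -0.002 0 0;-0.010 -0.04 -0.002 0 0;-0.012 -0.05 -0.002 0 0'
cat > tray.py <<'E'
from h import *
for c in ("top","side"):
    arm.get_image(c)
    for r in arm.silhouettes(c,"tray")[:1]:
        v,u=np.nonzero(r["region"]);P=np.array([onz(c,(a,b),.018)[:2] for a,b in zip(v,u)],np.float32)
        m=cv2.minAreaRect(P);w,V=np.linalg.eigh(np.cov(P.T));print(c,np.round(m[0],4),np.round(m[1],4),round(m[2],1),V[:,1].round(3),"min/max",P.min(0),P.max(0))
    print(c,[onz(c,r["point"],0).round(4) for r in arm.place_of(c,"tray")[:1]],[onz(c,r["point"],0.009).round(4) for r in arm.place_of(c,"tray_tail")[:1]])
E
python3 tray.py
```

```text
clock: 11.85
position: [0.5594, -0.3799, 0.1879]
ee_rot: [3.14, 0.002, 0.002]
force: [0.8, -4.0, 4.5]
width: 0.001
gripper_force: 2.9
top [ 0.5598 -0.2872] [0.1057 0.1315] 6.1 [0.429 0.903] min/max [ 0.5022979  -0.35521153] [ 0.6180388  -0.21868314]
top [array([ 0.567 , -0.2944,  0.    ])] []
side [ 0.5621 -0.2894] [0.1049 0.1565] 7.7 [-0.067  0.998] min/max [ 0.5013547 -0.3714167] [ 0.61935896 -0.20878407]
side [array([ 0.5719, -0.288 ,  0.    ])] [array([ 0.5763, -0.3746,  0.009 ])]
```

```bash
python3 -m inch '-0.001 -0.01 0 0 0;-0.002 -0.02 0 0 0;-0.002 -0.03 0 0 0;-0.002 -0.03 0 0 0'
python3 -m inch '0 0.015 0 0 0;0 0.015 -0.05 0 0.06;0 0.015 -0.10 0 0.06;0 0.015 -0.10 -0.15 0.06;0 0.03 -0.1 -0.3 0.06'
python3 tray.py
```

```text
clock: 12.65
position: [0.5578, -0.3473, 0.1866]
ee_rot: [-3.14, -0.007, 0.001]
force: [0.2, 1.5, 0.3]
width: 0.003
gripper_force: 0.0
clock: 13.15
position: [0.5586, -0.3797, 0.2891]
ee_rot: [3.103, 0.484, 0.005]
force: [-0.7, 0.5, -0.7]
width: 0.307
gripper_force: 0.0
top [ 0.5641 -0.2584] [0.1041 0.1449] 3.3 [-0.21   0.978] min/max [ 0.5116333  -0.32826787] [ 0.61827695 -0.18435732]
top [array([ 0.564 , -0.2564,  0.    ])] [array([ 0.5718, -0.336 ,  0.009 ])]
side [ 0.566  -0.2565] [0.1078 0.157 ] 2.0 [-0.058  0.998] min/max [ 0.5105438  -0.33631977] [ 0.6217732  -0.17831019]
side [array([ 0.5762, -0.253 ,  0.    ])] [array([ 0.5792, -0.3315,  0.009 ])]
```

```bash
python3 -m inch '0.01 -0.01 0 -0.14 0.06;0.017 -0.021 0 -0.28 0.06;0.017 -0.021 0 -0.42 0.06;0.017 -0.021 0 -0.56 0.06;0.017 -0.021 0 -0.7 0.06'
python3 -m inch '0 0 0 -0.14 0.06;0 0 0 -0.28 0.06;0 0 0 -0.42 0.06;0 0 0 -0.56 0.06;0 0 0 -0.61 0.06'
python3 -m inch '0 0 0.04 0 0.06;0 0 0.08 0 0.06;0 0 0.101 0 0.06;0 0 0.101 0 0.06'
python3 - <<'E'
from h import *
s=arm.observe();print(s["position"],R.from_rotvec(s["ee_rot"]).as_matrix().round(3)[:,0],s["force"],s["joints"])
E
```

```text
clock: 14.05
position: [0.5677, -0.3543, 0.2866]
ee_rot: [-2.751, -1.516, 0.0]
force: [0.0, -0.6, -0.2]
width: 0.655
gripper_force: 0.0
clock: 14.55
position: [0.5675, -0.3546, 0.2865]
ee_rot: [-2.17, -2.271, 0.0]
force: [-0.1, -1.1, 0.4]
width: 0.65
gripper_force: 0.0
clock: 14.95
position: [0.5661, -0.3541, 0.1821]
ee_rot: [-2.172, -2.262, 0.003]
force: [-0.1, 0.4, -0.4]
width: 0.653
gripper_force: 0.0
[ 0.566103   -0.35405237  0.18210103] [-0.041  0.999  0.003] [-0.11259283  0.36479777 -0.35298037] [ 0.78502732  0.79268629 -0.49099949  1.62125047  0.46202463  0.85235851
  0.14749998]
```

```bash
python3 -m inch '0.012 0 0 0 0.06;0.020 0 0 0 0.06;0.03 0 0 -0.015 0.06;0.04 -0.0003 0 -0.03 0.06;0.05 -0.0007 0 -0.045 0.06'
python3 -m inch '0.01 -0.0001 0 -0.015 0.06;0.02 -0.0004 0 -0.03 0.06;0.03 -0.0007 0 -0.03 0.06;0.04 -0.001 0 -0.03 0.06;0.05 -0.0013 0 -0.03 0.06'
python3 tray.py
```

```text
clock: 15.45
position: [0.5651, -0.3043, 0.1869]
ee_rot: [2.121, 2.315, 0.001]
force: [0.3, -1.7, 1.6]
width: 0.65
gripper_force: 1.1
clock: 15.95
position: [0.5589, -0.2546, 0.1857]
ee_rot: [-2.089, -2.346, 0.0]
force: [0.3, -2.1, 2.2]
width: 0.653
gripper_force: 1.1
top [ 0.5514 -0.1588] [0.102  0.1193] 6.3 [0.084 0.996] min/max [ 0.49665648 -0.22141215] [ 0.606215   -0.09680312]
top [array([ 0.5549, -0.1721,  0.    ])] [array([ 0.5603, -0.2411,  0.009 ])]
side [ 0.5529 -0.1663] [0.1036 0.1495] 6.7 [-0.099  0.995] min/max [ 0.49545753 -0.24347442] [ 0.60891575 -0.08749154]
side [array([ 0.5569, -0.1601,  0.    ])] [array([ 0.5679, -0.2431,  0.009 ])]
```

```bash
python3 -m inch '0.012 0 0 0.009 0.06;0.024 0.0002 0 0.0175 0.06;0.036 0.0005 0 0.026 0.06;0.048 0.0008 0 0.035 0.06;0.06 0.0013 0 0.044 0.06'
python3 -m inch '0.012 0 0 0.009 0.06;0.024 0.0002 0 0.0175 0.06;0.036 0.0005 0 0.026 0.06;0.048 0.0008 0 0.035 0.06;0.06 0.0013 0 0.044 0.06'
python3 -m inch '0.012 0 0 0.009 0.06;0.024 0.0002 0 0.0175 0.06;0.036 0.0005 0 0.026 0.06;0.044 0.0007 0 0.033 0.06;0.044 0.0007 0 0.033 0.06'
python3 tray.py
```

```text
clock: 16.85
position: [0.5533, -0.1941, 0.1858]
ee_rot: [-2.14, -2.3, 0.0]
force: [0.2, -0.5, -1.3]
width: 0.652
gripper_force: 0.6
clock: 17.35
position: [0.5504, -0.1347, 0.1858]
ee_rot: [2.191, 2.251, -0.0]
force: [-0.3, -1.9, 0.2]
width: 0.652
gripper_force: 0.7
clock: 17.85
position: [0.5501, -0.0898, 0.1858]
ee_rot: [-2.225, -2.218, -0.001]
force: [-0.0, 0.3, -1.0]
width: 0.653
gripper_force: 0.0
top [0.5545 0.0406] [0.1024 0.0581] 6.9 [-0.98  -0.197] min/max [0.5037433  0.00599578] [0.60448074 0.06888164]
top [array([ 0.5546, -0.0026,  0.    ])] []
side [ 0.5541 -0.0047] [0.1047 0.1471] 0.6 [-0.051  0.999] min/max [ 0.50115615 -0.07820698] [0.60632545 0.06842405]
side [array([ 0.5584, -0.0071, -0.    ])] [array([ 0.5646, -0.0814,  0.009 ])]
```

```bash
python3 -m inch '0.01 0 0 -0.02 0.06;0.02 -0.0003 0 -0.04 0.06;0.03 -0.0007 0 -0.04 0.06;0.04 -0.001 0 -0.04 0.06;0.05 -0.0015 0 -0.04 0.06'
python3 -m inch '0.01 0 0 0.01 0.06;0.02 0.0003 0 0.02 0.06;0.03 0.0007 0 0.03 0.06;0.04 0.001 0 0.04 0.06;0.04 0.001 0 0.04 0.06'
python3 tray.py; python3 look.py d
```

```text
clock: 18.75
position: [0.5486, -0.0404, 0.1857]
ee_rot: [-2.182, -2.26, 0.0]
force: [-0.1, -1.1, -0.4]
width: 0.652
gripper_force: 0.6
clock: 19.25
position: [0.5484, 0.0005, 0.1859]
ee_rot: [-2.225, -2.218, -0.002]
force: [0.2, 0.3, 1.7]
width: 0.658
gripper_force: 0.0
top [0.5263 0.1435] [0.0442 0.0187] 0.9 [-0.969 -0.249] min/max [0.50425285 0.13389751] [0.5482551  0.15324292]
top [] []
side [0.5538 0.0845] [0.1479 0.1089] 89.1 [-0.007  1.   ] min/max [0.49894232 0.01029571] [0.60825354 0.1581317 ]
side [array([0.5554, 0.0812, 0.    ])] [array([0.5564, 0.0161, 0.009 ])]
top 0.82 [0.7013 0.0184] [0.1107 0.0352] [0.1219 0.9925]
side 0.94 [0.705 0.015] [0.1294 0.0452] [-0.0932  0.9956]
```

View pics/dside.png

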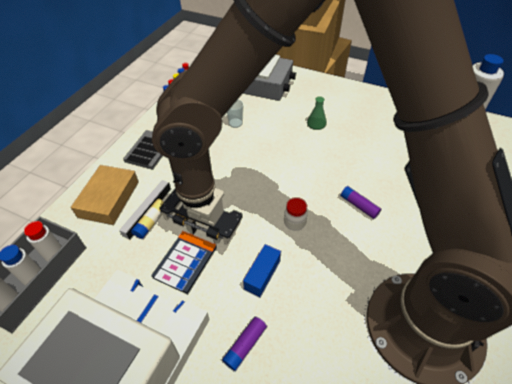

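```bash
python3 -m inch '0.01 0 0 0 0.06;0.02 0 0 0 0.06;0.03 0 0 0 0.06;0.04 0 0 0 0.06;0.05 0 0 0 0.06'
python3 -m inch '0.008 0 0 0 0.06;0.016 0 0 0 0.06;0.024 0 0 0 0.06;0.032 0 0 0 0.06;0.04 0 0 0 0.06'
python3 tray.py
```

```text
clock: 20.35
position: [0.5484, 0.0495, 0.1857]
ee_rot: [-2.226, -2.217, 0.0]
force: [-1.4, -2.4, -0.1]
width: 0.655
gripper_force: 1.3
clock: 20.85
position: [0.5487, 0.089, 0.1857]
ee_rot: [-2.227, -2.216, 0.0]
force: [-0.9, -2.3, 0.5]
width: 0.653
gripper_force: 1.1Traceback (most recent call last):
  File "tray.py", line 5, in <module>
    v,u=np.nonzero(r["region"]);P=np.array([onz(c,(a,b),.018)[:2] for a,b in zip(v,u)],np.float32)
                                            ~~~^^^^^^^^^^^^^^
  File "h.py", line 9, in onz
    o,d=ray(cam,p);return o+d*(z-o[2])/d[2]
        ~~~^^^^^^^
  File "h.py", line 5, in ray
    c=arm.get_calibration(cam);K=np.array(c["intrinsics"]);T=np.array(c["pose"])
ValueError: time passes only in moves, steps and waits
```

```bash
python3 -m inch '0.008 0 0 0 0.06;0.016 0 0 0 0.06;0.024 0 0 0 0.06;0.032 0 0 0 0.06;0.04 0 0 0 0.06'
python3 -m inch '0.005 0 0 0 0.06;0.01 0 0 0 0.06;0.014 0 0 0 0.06;0.014 0 0 0 0.06'
```

```text
clock: 21.45
position: [0.5489, 0.1292, 0.1857]
ee_rot: [-2.227, -2.216, -0.0]
force: [-2.1, -0.8, -0.9]
width: 0.652
gripper_force: 1.0
clock: 21.85
position: [0.5491, 0.1432, 0.1858]
ee_rot: [-2.226, -2.216, -0.002]
force: [-0.0, -0.5, -0.8]
width: 0.657
gripper_force: 0.0
```

```bash
python3 -m inch '0.002 0 0 0 0.06;0.004 0 0 0 0.06;0.006 0 0 0 0.06;0.006 0 0 0 0.06'
python3 -m inch '0.002 0 0 0 0.06;0.004 0 0 0 0.06;0.004 0 0 0 0.06'
```

```text
clock: 22.25
position: [0.5493, 0.1463, 0.1857]
ee_rot: [2.227, 2.212, -0.004]
force: [-0.6, -8.3, 5.0]
width: 0.651
gripper_force: 4.2
clock: 22.55
position: [0.5495, 0.1474, 0.1856]
ee_rot: [2.228, 2.208, -0.011]
force: [-1.3, -18.6, 11.2]
width: 0.654
gripper_force: 9.3
```

```bash
python3 -m inch '0.002 0 0 0 0.06;0.002 0 0 0 0.06'
python3 -m inch '-0.008 0 0 0 0.06;-0.02 0 0 0 0.06;-0.05 0 0 0 0.06;-0.05 0 -0.05 0 0.06;-0.08 0 -0.1 0 0.06'
python3 -m inch '-0.05 0 -0.03 0 0.06;-0.10 0 -0.05 0 0.06;-0.15 0 -0.05 0 0.06;-0.15 0 -0.05 0 0.06'
python3 tray.py 2>&1|tail -6; python3 look.py e; python3 - <<'E'
import cv2
a=cv2.imread("pics/etop.png")[80:240,60:280];b=cv2.imread("pics/eside.png")[190:350,40:260]
cv2.imwrite("pics/e2.png",cv2.resize(cv2.hconcat([a,b]),(800,291)))
E
```

```text
clock: 22.75
position: [0.5495, 0.1479, 0.1856]
ee_rot: [2.228, 2.206, -0.015]
force: [-1.8, -22.6, 13.6]
width: 0.653
gripper_force: 11.9
clock: 23.25
position: [0.5484, 0.0809, 0.2796]
ee_rot: [-2.22, -2.218, -0.003]
force: [1.5, -0.0, 0.1]
width: 0.655
gripper_force: 0.0
clock: 23.65
position: [0.5479, -0.0781, 0.3293]
ee_rot: [2.233, 2.205, -0.001]
force: [-0.1, 0.1, -0.3]
width: 0.655
gripper_force: 0.0
top [0.5515 0.1751] [0.0424 0.1013] 88.0 [-0.999  0.032] min/max [0.50123554 0.15347725] [0.60203785 0.19686808]
top [array([0.5417, 0.2262, 0.    ])] [array([0.552 , 0.1602, 0.009 ])]
side [0.5529 0.1713] [0.0297 0.103 ] 88.8 [-1.    -0.022] min/max [0.50131166 0.15582843] [0.60436136 0.18610789]
side [] [array([0.5556, 0.157 , 0.009 ])]
top 0.71 [ 0.692  -0.4469] [0.0662 0.0669] [-0.7236  0.6902]
top 0.47 [0.55   0.1751] [0.0425 0.0984] [-0.9996  0.028 ]
```

View pics/e2.png

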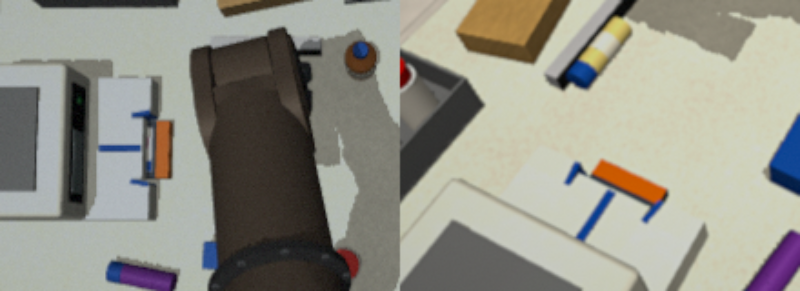

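```bash
python3 -c "
from cell import arm;print(arm.sign_off())"
```

```text
the job is handed in; nothing more can be done
None
```

The job is handed in: the tube lies against the stop bar's rubber face, and the tray was pushed into the slot until it hit the back with its orange end sticking out about 25 mm. No contact with the bystanders showed. The sign-off gave no verdict.

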